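# Find the worn spindle bearing and reject it

## Robot

A 6-joint arm with a two-finger parallel gripper is mounted at the origin on the work surface. World frame = base frame: x ahead of the robot, y to its left, z up, the work surface at z = 0. Lengths are in m, angles in rad, forces in N, time in s.
With the tool pointing down it reaches from about 0.25 to 0.775 m from the base axis. Payload 4 kg.
Tool frame: the origin (TCP) lies midway between the tips of the shut fingers; the grasp point (between the pads) lies 19 mm behind it; z points along the fingers, y is the line along which they close (so a half turn about z gives the same grasp; the last joint's range is limited). The gripper opens to 85 mm and grips with 20 to 120 N. Pads are 22 mm wide; open, the fingers measure 114 mm over their backs; the gripper's body (76 mm by 85 mm) begins 54 mm behind the grasp point. The pads swing forward as they close: fully open they stand 13 mm farther back than shut.
Start: joints at [1.22, 0.087, 1.371, -0, 1.684, -0.103], TCP at [0.135, 0.533, 0.198] pointing down, gripper open.
Joint ranges: [-3.1, 3.1], [-0.76, 2.03], [0.27, 2.55], [-1.08, 4.22], [0.17, 2.65], [-2.57, 2.57]. Speed limits (rad/s): [2.79, 2.79, 3.14, 3.14, 3.14, 3.14].

## Interface

Orientations are given as a unit quaternion [x, y, z, w].
In Python, from bench import sense, get_image, calibration, sign_off, recognise, regions_of, spot_point gives the robot as it stands.
- The arm moves only by the tool carry_out, never from a script. Its argument "increments" is a list of rows, each a list of 2 entries, a list of its own where there are three numbers: the shift along the tool's x, y, z in units of 30 mm (1.0 is 30 mm), then the turn, a rotation vector about the tool's x, y, z in units of 6 degrees (1.0 is 6 degrees). In form: [[[tx, ty, tz], [ax, ay, az]], ...]. A call has exactly 5 rows; each row shifts and turns the commanded pose from where the row before left it, along the tool's axes as they then stand; what a row does not reach is not made up. A row lasts 1/12 s, in which the tool goes at most 41.7 mm and 7.16 degrees, less where a joint would pass 70% of its speed; a pose out of reach is approached as far as the arm can. A call is refused whole if a number of a shift passes 1 or a number of a turn 1, either way. A call with a gripper value outside its range is refused whole. "claw" is the finger opening in mm, from 0 to 85.4, set as the call begins (left out, the last holds). The fingers move at their own pace and stop on an object; "squeeze" is the grip in N (left out, the last holds). Time passes only in rows, so rows that do not move let the fingers close, or fill a call up. It gives the time, the measured TCP pose, the force, the opening and the grip force at its end, in the units of the state.
- sense(): the state, without advancing time (a new reading comes with each control period).
- get_image(name): name is "side" or "top"; returns the picture (384x512x3 uint8, red, green, blue); there is no depth.
- calibration(name): a dict with "K" (3x3 intrinsics, pixels), "R" (3x3) and "t" (3): a world point X has camera coordinates R X + t. Camera axes: x right, y down, z forward; pixel columns grow to the right and rows downward; lengths in m; the calibration is good to about 2 mm. A picture is of the moment at which its call begins. calibration takes no time and is no camera call.
- sign_off(): hands the job in; it is judged then, once.
Trained networks look in the newest picture that a camera, given by its name, has taken for a name from the list of things; names that differ only in an ending like _2 or _b are one class to them, and where a whole thing is asked for, a point or a joint stands for the part that bears it (a point fixed in the world has none). Each returns a list of dicts, best first, with "conf" (0 to 1); they miss things now and then, are a little off and sometimes report something else, mostly with a low value. They report only what shows in the picture. A call takes as long as a camera call. They do not tell look-alikes from the thing itself.
- recognise(camera, name): "at" ([column, row] in pixels, amid what is visible of it).
- regions_of(camera, name): "region" (384x512 bool, what is visible of it) and "at" ([column, row] in pixels, amid what is visible of it).
- spot_point(camera, name): "at" ([column, row] in pixels: a listed point, or the origin of a listed thing).
The state is a dict: "clock": time; "qpos": joint angles; "qvel": joint speeds; "tau": joint torques, N m; "ee_pos": TCP position; "tcp_rot": TCP orientation; "contact_force": force on the tool from outside, world axes, zero at the start; "ft_torque": the same for the moment, N m; "gripper_width": finger opening in m; "grip_force": force on a finger pad.
Only numpy, scipy, OpenCV 4.12 (cv2) and the standard library are available. Lean on these libraries where they do the work, as an engineer would, in place of code of your own. Each camera call takes 0.05 s, during which the arm holds its last target. There are 200 camera calls.

## Task

One of these four polisher spindle heads has a worn bearing. Find it by feel where they stand: with the closed fingers rock a head's bar, pressing it down gently until it stops, never over 20 N, on its far end (away from the robot), then on its near end; the worn one see-saws freely before it stops. Pick the worn head up by its housing and set it down upright on the floor of the black reject tray, not dropped, and leave the sound heads and everything else where they stand.

Things in the scene. Friction and masses are not known exactly. Their poses are not given: they have to be found in the camera images.
- head_1: Grey spindle head standing upright on the bench, 0.6 to 0.9 kg; all four look the same. Origin: centre of its underside; x along its bar, within 20 deg of straight away from the robot. Foot flange 76 (x) x 50 (y) x 10 mm high; on it a square housing 48 (x) x 42 (y), 10 to 50 mm high: grip this across y, fingers passing either side of the steel bar on top.
- bar_1: Flat steel bar on top of head_1, 110 (x) x 18 (y) x 8 mm. Origin: its middle, 62 mm above the bench, so its upper face is at 66 mm; x along it, away from the robot. It rests level and only tips about its y axis. Sound: it gives about 1 mm under 5 N pressed 46 mm from the middle. Worn: it first tips 0.11 rad (4 to 5 mm there) under 1 N, then is as stiff, and springs back level.
- head_2: Grey spindle head standing upright on the bench, 0.6 to 0.9 kg; all four look the same. Origin: centre of its underside; x along its bar, within 20 deg of straight away from the robot. Foot flange 76 (x) x 50 (y) x 10 mm high; on it a square housing 48 (x) x 42 (y), 10 to 50 mm high: grip this across y, fingers passing either side of the steel bar on top.
- bar_2: Flat steel bar on top of head_2, 110 (x) x 18 (y) x 8 mm. Origin: its middle, 62 mm above the bench, so its upper face is at 66 mm; x along it, away from the robot. It rests level and only tips about its y axis. Sound: it gives about 1 mm under 5 N pressed 46 mm from the middle. Worn: it first tips 0.11 rad (4 to 5 mm there) under 1 N, then is as stiff, and springs back level.
- head_3: Grey spindle head standing upright on the bench, 0.6 to 0.9 kg; all four look the same. Origin: centre of its underside; x along its bar, within 20 deg of straight away from the robot. Foot flange 76 (x) x 50 (y) x 10 mm high; on it a square housing 48 (x) x 42 (y), 10 to 50 mm high: grip this across y, fingers passing either side of the steel bar on top.
- bar_3: Flat steel bar on top of head_3, 110 (x) x 18 (y) x 8 mm. Origin: its middle, 62 mm above the bench, so its upper face is at 66 mm; x along it, away from the robot. It rests level and only tips about its y axis. Sound: it gives about 1 mm under 5 N pressed 46 mm from the middle. Worn: it first tips 0.11 rad (4 to 5 mm there) under 1 N, then is as stiff, and springs back level.
- head_4: Grey spindle head standing upright on the bench, 0.6 to 0.9 kg; all four look the same. Origin: centre of its underside; x along its bar, within 20 deg of straight away from the robot. Foot flange 76 (x) x 50 (y) x 10 mm high; on it a square housing 48 (x) x 42 (y), 10 to 50 mm high: grip this across y, fingers passing either side of the steel bar on top.
- bar_4: Flat steel bar on top of head_4, 110 (x) x 18 (y) x 8 mm. Origin: its middle, 62 mm above the bench, so its upper face is at 66 mm; x along it, away from the robot. It rests level and only tips about its y axis. Sound: it gives about 1 mm under 5 N pressed 46 mm from the middle. Worn: it first tips 0.11 rad (4 to 5 mm there) under 1 N, then is as stiff, and springs back level.
- tray: Black open reject tray, fixed to the bench, outside 140 (x) x 130 (y) x 32 mm high, walls and floor 5 mm thick; origin: centre of its underside.
- tray_in (a point): Centre of the tray's inner floor, 5 mm above the bench; axes as the tray's.
- offcut: Marble off-cut 70 x 45 x 20 mm, a bystander; origin: centre of its underside.
- core: Grey stone drill core, 44 mm across, 45 mm high, a bystander; origin: centre of its underside.
- wrench: Steel wrench 150 mm long, a bystander; origin: centre of its underside.
- pad: Black round rubber pad, 90 mm across, 16 mm high, a bystander; origin: centre of its underside.
- rubstone: Brown rubbing stone 50 x 120 x 35 mm, a bystander; origin: centre of its underside.
- tin: Tin can 72 mm across, 90 mm high, a bystander; origin: centre of its underside.
- cup: White plastic cup 74 mm across, 80 mm high, a bystander; origin: centre of its underside.
Things that resemble listed ones, but are neither listed nor needed, are in the scene too. What is shaped like the head_3 but green is not meant.

How it is judged:
By the outcome, as a careful person would: the job done as asked, in the order asked, and still so for the second after the job is handed in, with the robot touching nothing.
It also fails if it takes over 72 s, if anything falls off the work surface, if the arm or the gripper's body presses on something with over 40 N, if the wrist force passes 120 N, or if a joint passes its speed limit or range.

## Working session

There is one attempt and no reset: what is moved stays moved. The work goes in short steps, Python scripts to look and compute and a tool call to move; the robot and the scene stay as the last step left them, time stands still between calls to the robot, and variables do not carry over. Pictures are saved under pics/ and viewed, at most 10 in all, crops included, and the job is handed in when it is done.

Besides the shell and the picture viewer there is one more tool, called after "Call:" as name([rows], argument=value, ...), one row to a line, values as JSON. carry_out: Moves the arm, as the interface text tells. Its arguments: {"type":"object","properties":{"increments":{"type":"array","items":{"type":"array"}},"claw":{"type":"number"},"squeeze":{"type":"number"}},"required":["increments"]}

```bash
mkdir -p pics; ls
cat > h.py <<'E'
import numpy as np, cv2
from bench import *
def ray(cam,px):
    c=calibration(cam);K,R,t=map(np.array,(c["K"],c["R"],c["t"]))
    d=R.T@np.linalg.solve(K,[px[0],px[1],1.]);o=-R.T@t
    return o,d
def atz(cam,px,z):
    o,d=ray(cam,px);return o+d*(z-o[2])/d[2]
def proj(cam,X):
    c=calibration(cam);K,R,t=map(np.array,(c["K"],c["R"],c["t"]))
    x=(R@np.atleast_2d(X).T).T+t;x=x@K.T;return x[:,:2]/x[:,2:]
def tri(pa,pb):
    # top px, side px -> point, gap
    o1,d1=ray("top",pa);o2,d2=ray("side",pb)
    d1=d1/np.linalg.norm(d1);d2=d2/np.linalg.norm(d2)
    s=np.linalg.lstsq(np.c_[d1,-d2],o2-o1,rcond=None)[0]
    a=o1+d1*s[0];b=o2+d2*s[1];return (a+b)/2,np.linalg.norm(a-b)
E
python3 - <<'E'
from h import *
np.set_printoptions(precision=4,suppress=True)
for c in("top","side"):
    im=get_image(c);cv2.imwrite(f"pics/{c}0.png",cv2.resize(im[:,:,::-1],(800,600)))
    for n in("head_1","bar_1","tray"):
        for r in regions_of(c,n):
            ys,xs=np.nonzero(r["region"]);(cx,cy),wh,a=cv2.minAreaRect(np.c_[xs,ys].astype(np.float32))
            print(c,n,round(r["conf"],2),np.array(r["at"]),len(xs),"rect",np.array([cx,cy,*wh,a]).round(1))
    for n in ("head_1","bar_1","tray_in"):
        print(c,n,[(np.array(r["at"]).round(1).tolist(),round(r["conf"],2)) for r in spot_point(c,n)])
s=sense();print(s)
E
```

```text
pics
top head_1 0.7 [292.6 175. ] 306 rect [292. 175.  28.  12.  90.]
top head_1 0.63 [137.3 242.3] 310 rect [133.5 238.5  13.   29.   90. ]
top head_1 0.59 [157.6 205.1] 309 rect [156.3 205.8  28.2  14.2  85.9]
top head_1 0.54 [340.7 207. ] 308 rect [339.3 207.7  29.1  13.9  85.2]
top head_1 0.51 [252.3 172.4] 284 rect [251. 170.  28.  12.  90.]
top bar_1 0.59 [294.3 172.3] 136 rect [293.  175.5  27.    4.   90. ]
top bar_1 0.57 [135.2 242.2] 139 rect [133.5 239.5   5.   29.   90. ]
top bar_1 0.56 [152.8 205.9] 149 rect [153.9 206.5  29.1   5.2  86.4]
top bar_1 0.54 [251.1 166.6] 121 rect [250.5 170.    4.3  28.1   2.9]
top bar_1 0.5 [339.8 206.9] 142 rect [341.4 207.5  29.1   4.8  86.6]
top tray 0.56 [201.  184.4] 1259 rect [202.9 186.3  34.7  36.5   2.5]
top head_1 [([342.2, 207.3], 0.72), ([136.7, 238.2], 0.67), ([291.4, 174.4], 0.63), ([248.9, 174.8], 0.61), ([156.7, 204.3], 0.52), ([204.6, 184.3], 0.38)]
top bar_1 [([222.5, 128.7], 0.71), ([338.2, 207.0], 0.65), ([133.2, 241.8], 0.65), ([154.2, 205.9], 0.56), ([294.3, 172.5], 0.45), ([253.0, 163.1], 0.45), ([251.5, 174.3], 0.18
[... 819 characters left out ...]
[238.0, 336.2], 0.76)]
side bar_1 [([239.2, 324.9], 0.87), ([264.8, 180.1], 0.67), ([315.8, 152.4], 0.67), ([282.7, 374.6], 0.54), ([241.2, 206.0], 0.46)]
side tray_in [([239.8, 270.5], 0.77), ([316.5, 152.7], 0.53)]
{'clock': 0.7, 'qpos': array([ 1.2199,  0.0872,  1.3707, -0.    ,  1.6836, -0.1031]), 'qvel': array([-0.0002, -0.0002, -0.0004, -0.0011, -0.0007,  0.0003]), 'tau': array([ -0.0015, -35.1595, -31.3381,  -0.0003,   0.0002,  -0.    ]), 'ee_pos': array([0.1349, 0.5332, 0.1979]), 'tcp_rot': array([0.1236, 0.9923, 0.0001, 0.    ]), 'contact_force': array([ 0.4204,  0.328 , -0.426 ]), 'ft_torque': array([0.0108, 0.0299, 0.0262]), 'grip_force': 0.0, 'gripper_width': 0.08525685244773147}
```

View pics/top0.png

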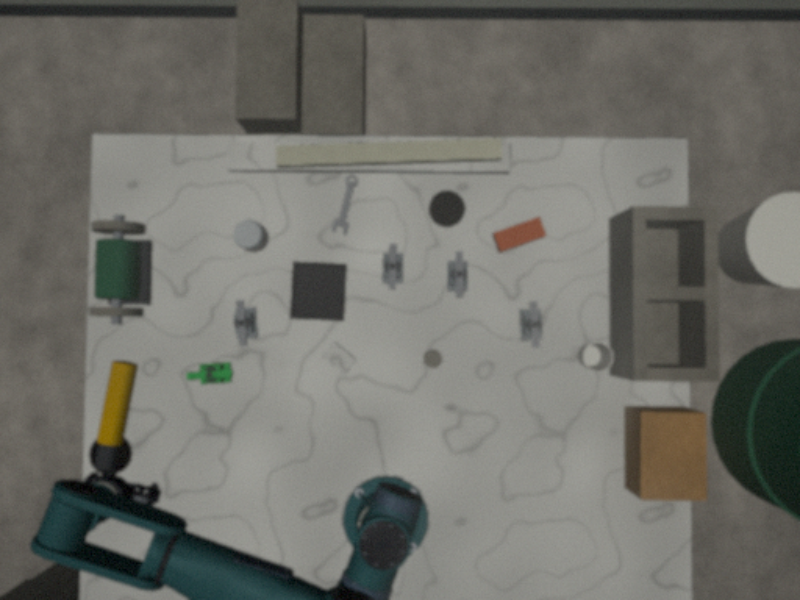

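View pics/side0.png

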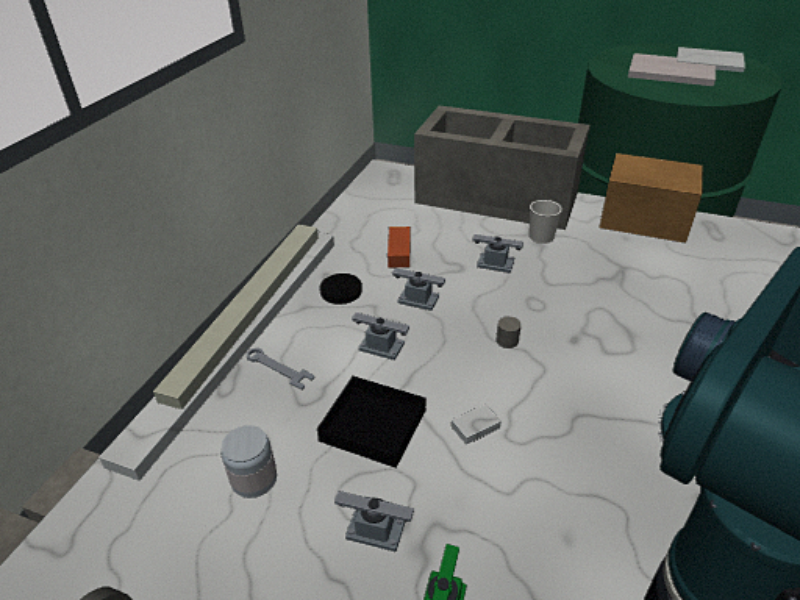

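Run:
```python
from h import *
np.set_printoptions(precision=4,suppress=True)
T={'A':(293,175.5),'B':(133.5,239.5),'C':(153.9,206.5),'D':(341.4,207.5),'E':(250.5,170)}
S=[(238.7,323.7),(285,366.5),(318,154.3),(243,206.4),(265.5,179)]
for k,p in T.items():
    print(k,atz("top",p,.066),[(i,tri(p,s)[0].round(3),round(tri(p,s)[1],3)) for i,s in enumerate(S) if tri(p,s)[1]<.02])
print("tray",tri((202.9,186.3),(239.8,270.5)), atz("top",(202.9,186.3),.02), atz("side",(239.8,270.5),.005))
for c in ("top","side"):print(c,ray(c,(256,192)),calibration(c)["K"])
```

```text
A [ 0.5968 -0.1703  0.066 ] [(4, array([ 0.601, -0.17 ,  0.053]), np.float64(0.006))]
B [0.3524 0.4244 0.066 ] [(1, array([0.352, 0.419, 0.085]), np.float64(0.004))]
C [0.4763 0.3503 0.066 ] [(0, array([0.476, 0.351, 0.063]), np.float64(0.0)), (3, array([0.477, 0.289, 0.347]), np.float64(0.004))]
D [ 0.4782 -0.3519  0.066 ] [(2, array([ 0.478, -0.353,  0.061]), np.float64(0.0))]
E [ 0.6163 -0.0106  0.066 ] [(0, array([ 0.662, -0.003, -0.551]), np.float64(0.011)), (3, array([ 0.616, -0.011,  0.062]), np.float64(0.001))]
tray (array([0.5537, 0.1733, 0.0084]), np.float64(0.005448012042048991)) [0.5557 0.1729 0.02  ] [0.5523 0.1699 0.005 ]
top (array([ 0.471 , -0.0366,  1.8318]), array([ 0.0355,  0.0026, -0.9994])) [[471.1992   0.     254.8498]
 [  0.     471.1992 187.174 ]
 [  0.       0.       1.    ]]
side (array([0.2533, 0.7905, 0.8218]), array([ 0.2894, -0.7235, -0.6269])) [[398.6704   0.     257.6823]
 [  0.     398.6704 196.4564]
 [  0.       0.       1.    ]]
```

The top view shows four grey heads, at (245,322), (393,266), (457,274) and (531,323) in the 800x600 picture, a green look-alike at (210,372), and the tray at (319,291). The side view shows the same heads at (374,518), (381,334), (418,287) and (497,251), and the tray at (372,420). Next I'll refine the poses and yaws by fitting silhouettes.

```bash
cat > fit.py <<'E'
from h import *
from scipy.optimize import minimize
def box(dx,dy,z0,z1):return np.array([[a*dx/2,b*dy/2,z] for a in(-1,1) for b in(-1,1) for z in(z0,z1)])
PARTS={"head_1":[box(.076,.05,0,.01),box(.048,.042,.01,.05),box(.11,.018,.058,.066),box(.02,.018,.05,.066)],"bar_1":[box(.11,.018,.058,.066)],
"tray":[box(.14,.13,0,.032)]}
U=4
def sil(cam,n,p,z=0):
    m=np.zeros((384*U,512*U),np.uint8);c,s=np.cos(p[2]),np.sin(p[2])
    for b in PARTS[n]:
        X=b@np.array([[c,s,0],[-s,c,0],[0,0,1]])+[p[0],p[1],z]
        h=cv2.convexHull(((proj(cam,X)+.5)*U).astype(np.float32)).round().astype(np.int32)
        cv2.fillConvexPoly(m,h,1)
    return m>0
def regs(names):
    out=[]
    for cam in("top","side"):
        get_image(cam)
        for n in names:
            out+=[(cam,n,r) for r in regions_of(cam,n)]
    return out
def fit(R,p0,names,tol=12):
    use=[]
    for cam,n,r in R:
        if n not in names: continue
        q=proj(cam,[p0[0],p0[1],.02 if n=="tray" else (.062 if n=="bar_1" else .035)])[0]
        if np.hypot(*(np.array(r["at"])-q))<tol:
            use.append((cam,n,cv2.resize(r["region"].astype(np.uint8),None,fx=U,fy=U,interpolation=cv2.INTER_NEAREST)>0))
    def cost(p):
        return sum(1-(a&m).sum()/(a|m).sum() for cam,n,m in use for a in[sil(cam,n,p)])/len(use)
    best=min((minimize(cost,[p0[0],p0[1],y],method="Nelder-Mead",options=dict(initial_simplex=[[p0[0],p0[1],y],[p0[0]+.006,p0[1],y],[p0[0],p0[1]+.006,y],[p0[0],p0[1],y+.15]],xatol=2e-4,fatol=1e-3)) for y in(-.2,0,.2)),key=lambda r:r.fun)
    return best.x,best.fun,[(c,n) for c,n,_ in use]
E
python3 - <<'E'
from fit import *
R=regs(["head_1","bar_1","tray"])
np.set_printoptions(precision=4,suppress=True)
for k,p in dict(C=(.476,.351),E=(.616,-.011),A=(.597,-.17),D=(.478,-.352)).items():
    for ns in(["head_1","bar_1"],["head_1"],["bar_1"]):
        try:
            x,f,u=fit(R,p,ns);print(k,ns,x,np.degrees(x[2]).round(1),round(f,3),len(u))
        except Exception as e:print(k,ns,e)
print(fit(R,(.554,.172),["tray"],20))
E
```

```text
C ['head_1', 'bar_1'] [0.4773 0.351  0.0903] 5.2 0.141 4
C ['head_1'] time passes only in moves, steps and waits
C ['bar_1'] [0.4765 0.3512 0.084 ] 4.8 0.181 2
E ['head_1', 'bar_1'] [ 0.6166 -0.0116 -0.0104] -0.6 0.067 1
E ['head_1'] [ 0.6166 -0.0116 -0.0104] -0.6 0.067 1
E ['bar_1'] division by zero
A ['head_1', 'bar_1'] time passes only in moves, steps and waits
A ['head_1'] [ 0.5974 -0.1709  0.0049] 0.3 0.11 2
A ['bar_1'] [ 0.5982 -0.1702  0.003 ] 0.2 0.132 2
D ['head_1', 'bar_1'] time passes only in moves, steps and waits
D ['head_1'] [ 0.4793 -0.3521  0.0492] 2.8 0.091 2
D ['bar_1'] [ 0.4808 -0.3516  0.0475] 2.7 0.262 2
(array([ 0.5562,  0.1724, -0.0533]), np.float64(0.03993272539188386), [('top', 'tray'), ('side', 'tray')])
```

Call:
carry_out([
  [[0,0,0.6],[0,0,-0.64]],
  [[0,0,0.6],[0,0,-0.64]],
  [[0,0,0.6],[0,0,-0.64]],
  [[0,0,0.6],[0,0,-0.64]],
  [[0,0,0.6],[0,0,-0.64]],
], claw=0)

```text
clock: 1.52
ee_pos: [0.1349, 0.5332, 0.1071]
tcp_rot: [-0.045, 0.999, 0.0, 0.0]
contact_force: [0.6, -0.6, 0.2]
gripper_width: 0.0252
grip_force: 0.0
```

Call:
carry_out([
  [[-0.8,-0.46,0],[0,0,0]],
  [[-0.8,-0.46,0],[0,0,0]],
  [[-0.8,-0.46,0],[0,0,0]],
  [[-0.8,-0.46,0],[0,0,0]],
  [[-0.8,-0.46,0],[0,0,0]],
])

```text
clock: 1.93
ee_pos: [0.2614, 0.4744, 0.1079]
tcp_rot: [-0.044, 0.999, 0.0, 0.0]
contact_force: [0.3, 0.6, 0.7]
gripper_width: 0.0003
grip_force: 0.0
```

Call:
carry_out([
  [[-0.8,-0.46,0],[0,0,0]],
  [[-0.8,-0.46,0],[0,0,0]],
  [[-0.8,-0.46,0],[0,0,0]],
  [[-0.8,-0.46,0],[0,0,0]],
  [[-0.8,-0.46,0],[0,0,0]],
])

```text
clock: 2.35
ee_pos: [0.3872, 0.416, 0.1079]
tcp_rot: [-0.044, 0.999, 0.0, 0.0]
contact_force: [0.7, 0.2, 0.5]
gripper_width: -0.0001
grip_force: 0.0
```

```bash
cat > go.py <<'E'
# usage: go.py x y z yaw_deg : remaining turn (units) and shift (units) in tool axes AFTER the turn, and shift now
import sys
from h import *
from scipy.spatial.transform import Rotation as Ro
np.set_printoptions(precision=3,suppress=True)
s=sense();x,y,z,w=map(float,sys.argv[1:5]);R=Ro.from_quat(s["tcp_rot"]).as_matrix()
a=np.degrees(np.arctan2(R[1,0],R[0,0]));d=((w+180-a)+90)%180-90
W=np.radians(a+d);T=np.array([[np.cos(W),np.sin(W),0],[np.sin(W),-np.cos(W),0],[0,0,-1]])
D=np.array([x,y,z])-s["ee_pos"]
print("clk",s["clock"],"pos",s["ee_pos"],"F",s["contact_force"],"w",s["gripper_width"],"toolx",a.round(2),"zdir",R[:,2])
print("turn z",round(-d/6,3),"shift now",R.T@D/.03,"after turn",T.T@D/.03)
E
python3 go.py .521 .355 .072 5
```

```text
clk 2.35 pos [0.387 0.416 0.108] F [0.702 0.21  0.548] w -0.00012406381898403648 toolx -175.0 zdir [ 0.  0. -1.]
turn z -0.0 shift now [-4.265 -2.414  1.197] after turn [-4.265 -2.414  1.197]
```

Call:
carry_out([
  [[-0.85,-0.48,0.24],[0,0,0]],
  [[-0.85,-0.48,0.24],[0,0,0]],
  [[-0.85,-0.48,0.24],[0,0,0]],
  [[-0.85,-0.48,0.24],[0,0,0]],
  [[-0.86,-0.49,0.24],[0,0,0]],
])

```text
clock: 2.77
ee_pos: [0.5209, 0.3551, 0.0715]
tcp_rot: [-0.044, 0.999, 0.0, 0.0]
contact_force: [-0.3, 1.3, -0.2]
gripper_width: 0.0002
grip_force: 0.0
```

Call:
carry_out([
  [[0,0,0.06],[0,0,0]],
  [[0,0,0.06],[0,0,0]],
  [[0,0,0.06],[0,0,0]],
  [[0,0,0.06],[0,0,0]],
  [[0,0,0.02],[0,0,0]],
])

```text
clock: 3.18
ee_pos: [0.5186, 0.3566, 0.0642]
tcp_rot: [-0.044, 0.999, 0.0, -0.0]
contact_force: [-0.1, -0.4, -0.7]
gripper_width: 0.0001
grip_force: 0.0
```

Run:
```python
from h import *
c=[get_image("top"),get_image("side")]
out=[]
for cam,im in zip(("top","side"),c):
    u,v=proj(cam,[.49,.351,.06])[0].astype(int);v=min(v,384-50)
    out.append(cv2.resize(im[v-50:v+50,u-60:u+60,::-1],(400,333),interpolation=cv2.INTER_CUBIC))
cv2.imwrite("pics/p1.png",np.hstack(out));s=sense();print(s["ee_pos"],s["contact_force"])
```

```text
[0.51878146 0.35654508 0.06430735] [-0.15474551  0.48721511 -0.59922019]
```

View pics/p1.png

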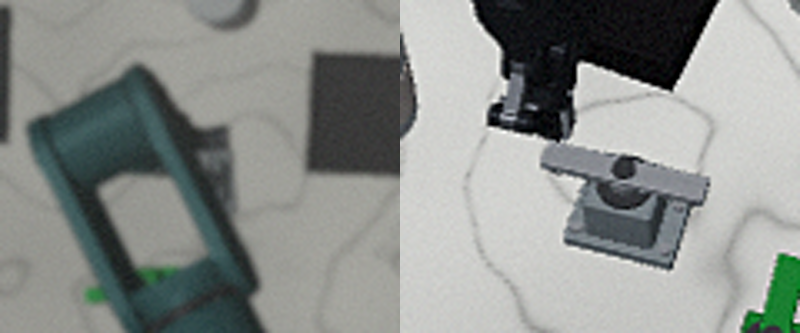

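The crop shows the fingertips at about (545,130), not on the bar's far end at (555,155). I'll check the projections of the TCP and the bar.

Run:
```python
from h import *
s=sense();P=s["ee_pos"];im=get_image("side");print(P,s["contact_force"])
c,sn=np.cos(.087),np.sin(.087)
o=proj("side",[.49,.351,.06])[0].astype(int);o[1]=min(o[1],334);o-= [40,40]
F=8
cr=cv2.resize(im[o[1]:o[1]+75,o[0]:o[0]+95,::-1],None,fx=F,fy=F,interpolation=cv2.INTER_CUBIC)
def dot(X,col):
    q=((proj("side",X)[0]-o+.5)*F).astype(int);cv2.circle(cr,tuple(map(int,q)),5,col,-1)
dot(P,(0,0,255))
for a in(-.055,.055):
    for b in(-.009,.009): dot([.477+a*c-b*sn,.351+a*sn+b*c,.066],(0,255,0))
for a in(-.011,.011): dot(P+[a,0,0],(0,0,255))
cv2.imwrite("pics/p2.png",cr)
```

```text
[0.51878146 0.35654508 0.06430735] [-0.15474551  0.48721511 -0.59922019]
```

View pics/p2.png

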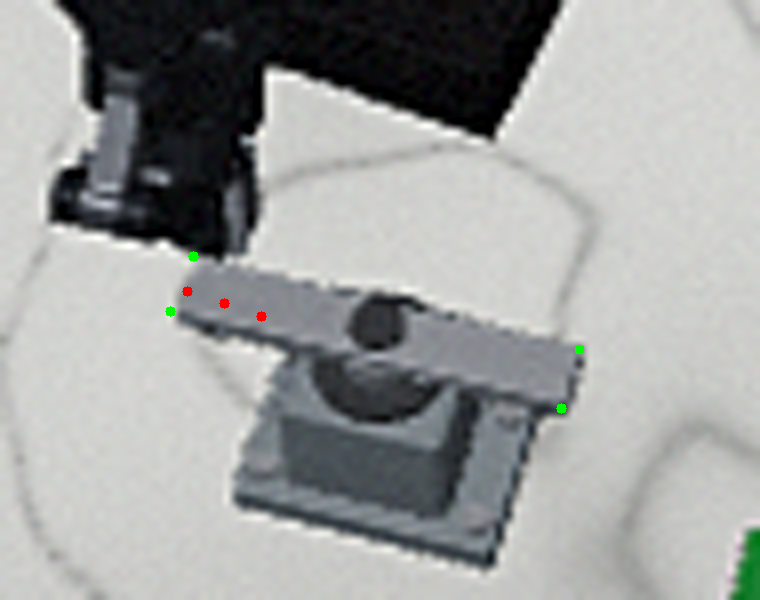

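Call:
carry_out([
  [[0,0,0.03],[0,0,0]],
  [[0,0,0.03],[0,0,0]],
  [[0,0,0.01],[0,0,0]],
  [[0,0,0],[0,0,0]],
  [[0,0,0],[0,0,0]],
])

```text
clock: 3.75
ee_pos: [0.5196, 0.3558, 0.0619]
tcp_rot: [-0.044, 0.999, 0.0, -0.0]
contact_force: [-0.1, -0.3, 0.6]
gripper_width: 0.0001
grip_force: 0.0
```

Run:
```python
from h import *
im=get_image("side");s=sense();P=s["ee_pos"]
print(P,s["contact_force"],s["ft_torque"],s["qpos"],proj("side",P))
cr=cv2.resize(im[250:384,150:330,::-1],None,fx=4.4,fy=4.4,interpolation=cv2.INTER_CUBIC)
cv2.imwrite("pics/p3.png",np.clip(cr*2.2,0,255).astype(np.uint8))
```

```text
[0.51968702 0.35575954 0.06193557] [ 0.0536133  -0.36062963 -0.22590066] [-0.03475866 -0.03426104 -0.0125713 ] [ 5.10283992e-01  3.23004292e-01  1.36435887e+00  2.71953848e-05
  1.45415392e+00 -1.14775316e+00] [[219.41663881 319.68806181]]
```

View pics/p3.png

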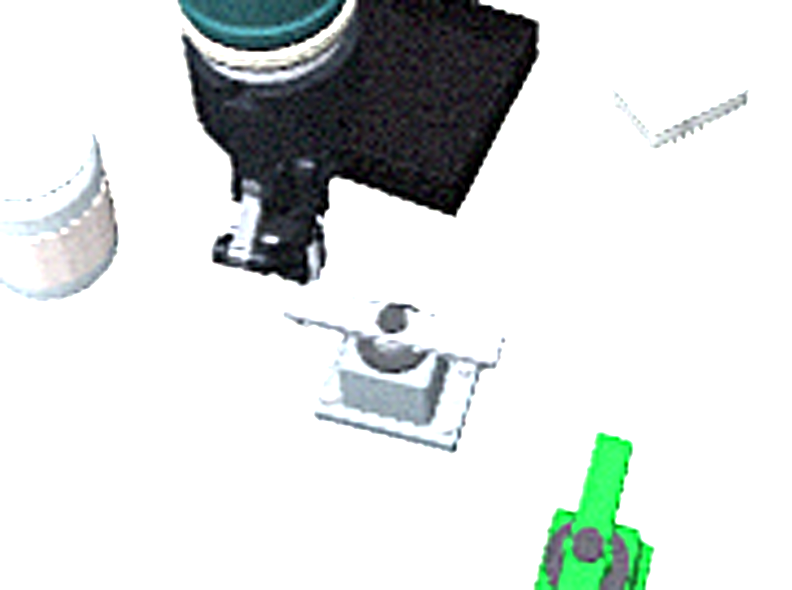

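Call:
carry_out([
  [[0,0,0.04],[0,0,0]],
  [[0,0,0.03],[0,0,0]],
  [[0,0,0.02],[0,0,0]],
  [[0,0,0],[0,0,0]],
  [[0,0,0],[0,0,0]],
])

```text
clock: 4.22
ee_pos: [0.5196, 0.3557, 0.0591]
tcp_rot: [-0.044, 0.999, -0.0, -0.0]
contact_force: [-0.8, 0.1, 0.7]
gripper_width: 0.0001
grip_force: 0.0
```

Run:
```python
from h import *
P=sense()["ee_pos"]
for px in((210,311),(219.3,313.6)): print(atz("side",px,.059),atz("side",px,.075))
a=get_image("side")
R=regions_of("side","bar_1")
for r in R:
    if abs(r["at"][1]-323)<12:
        ys,xs=np.nonzero(r["region"]);print(cv2.minAreaRect(np.c_[xs,ys].astype(np.float32)),len(xs))
b=get_image("top");u,v=proj("top",P)[0].astype(int);print(u,v)
cv2.imwrite("pics/p4.png",np.hstack([cv2.resize(b[v-45:v+45,u-60:u+60,::-1],(400,300),interpolation=cv2.INTER_CUBIC),cv2.resize(a[275:350,190:290,::-1],(400,300),interpolation=cv2.INTER_CUBIC)]))
```

```text
[0.54994997 0.34121166 0.059     ] [0.54372837 0.35063565 0.075     ]
[0.52754416 0.34010786 0.059     ] [0.52179255 0.349555   0.075     ]
((238.86883544921875, 323.442626953125), (49.985595703125, 8.860152244567871), 13.324532508850098) 414
153 194
```

View pics/p4.png

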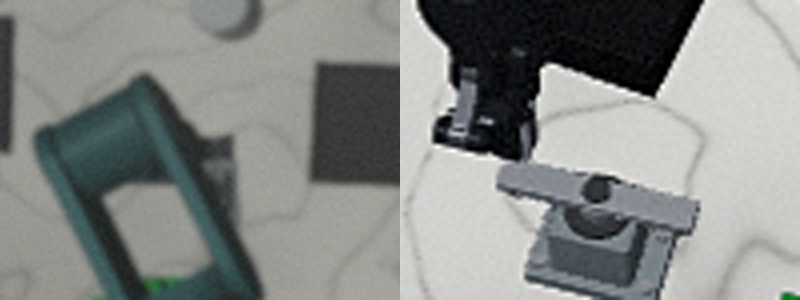

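The crop shows the bar still level, with the fingertips (about (480,152) in the crop) short of it and well above where the reported TCP would put them. I'll creep further down.

Call:
carry_out([
  [[0,0,0.07],[0,0,0]],
  [[0,0,0.07],[0,0,0]],
  [[0,0,0.06],[0,0,0]],
  [[0,0,0],[0,0,0]],
  [[0,0,0],[0,0,0]],
])

```text
clock: 4.78
ee_pos: [0.5195, 0.3557, 0.0529]
tcp_rot: [-0.044, 0.999, -0.0, -0.0]
contact_force: [-0.1, 0.3, -0.7]
gripper_width: 0.0001
grip_force: 0.0
```

Run:
```python
from h import *
P=sense()["ee_pos"]
a=get_image("side")
cv2.imwrite("pics/p5.png",cv2.resize(a[280:340,195:275,::-1],(800,600),interpolation=cv2.INTER_CUBIC))
print(P, proj("side",P),sense()["contact_force"], [proj("side",P+[0,0,d])[0].round(1) for d in(.01,.02,.03,.054,.073)])
np.save("side_near.npy",a)
```

```text
[0.51946565 0.35569545 0.05285682] [[219.83000636 322.07169569]] [-0.67546795  0.9474942   0.50905077] [array([219.5, 319.5]), array([219.1, 316.8]), array([218.8, 314.1]), array([217.9, 307.5]), array([217.2, 302. ])]
```

View pics/p5.png

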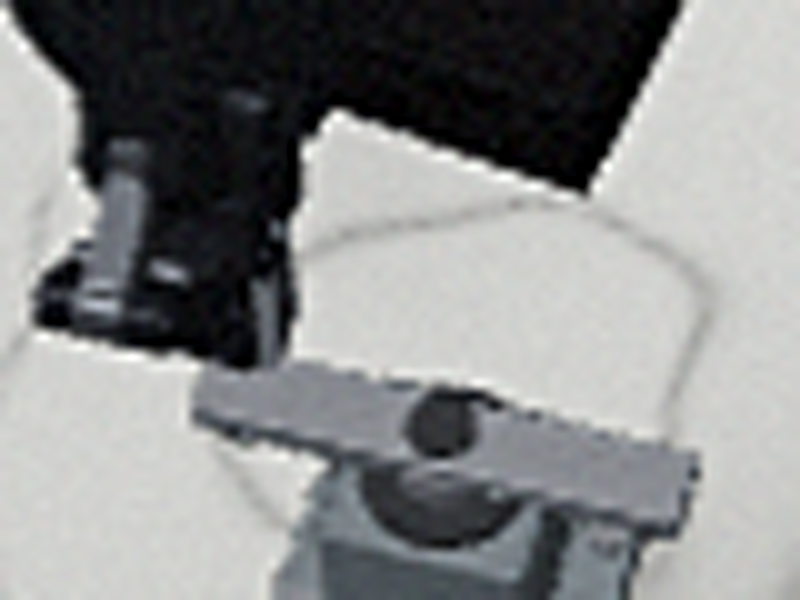

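The close crop shows the gripper's lower edge running from (35,325) to (255,368) and meeting the bar's back edge, about 7 px above the predicted TCP. I'll check the robot/camera alignment numerically from the first pictures.

Run:
```python
from h import *
np.set_printoptions(precision=1,suppress=True)
k=800/512
print("base top",[ (proj("top",[0,0,z])[0]*k) for z in(0,.2,.4)])
print("tcp0 top",[proj("top",[.135,.533,z])[0]*k for z in(.198,.27,.35)])
print("tcp0 side",[proj("side",[.135,.533,z])[0]*k for z in(.198,.27,.35)])
P=sense()["ee_pos"]
for d in np.eye(3)*.02: print(d,proj("side",P+d)[0]-proj("side",P)[0])
a=get_image("side").astype(int)[300:335,195:235].max(2)
print("\n".join(" ".join(f"{v:3d}" for v in r) for r in a[::1,:]))
```

```text
base top [array([385.3, 518. ]), array([383.3, 541.8]), array([380.7, 572.4])]
tcp0 top [array([141.6, 476.9]), array([129.5, 484. ]), array([114.7, 492.5])]
tcp0 side [array([642.4, 708.5]), array([663.1, 676.1]), array([690.9, 632.5])]
[0. 0. 0.] [-8.2 -2.8]
[0. 0. 0.] [-3.9  7.6]
[0. 0. 0.] [-0.7 -5.3]
210 211 209 192 175 201 207 211 222 210 132 123 123 140  56   9   9   8  13  11  11  16  35  36  17  23  15   9   1  31 210 212 203 206 203 204 203 202 205 206
209 211 207 184 191 207 210 210 216 182 122 117 128 134  71  29  19  18  15  18  15  22  21  23  16  21  10  19   0 155 216 211 203 205 203 196 201 195 195 195
210 212 210 198 199 208 209 211 224 153 118 117 126 138  54  17   7  32  30  32  31  17  22  20  29  10  14  95 113 216 212 207 200 195 189 192 181 183 174 163
206 210 209 189 196 207 217 219 233 143 112 123 133 109  37  16  23  36  30  30  30  31  28  17  20  14   2  84  56 208 210 198 186 183 163 171 177 174 187 191
208 213 205 186 204 215 230  90  76 108 119 121 127  87  35  24  25  28  29  32  34  29  25  25  20   9  21  16  44 201 197 179 173 170 184 189 194 201 2
[... 4106 characters left out ...]
 174 179 189 205 216 201 144 110 120 129 144  95  67  63  56
211 207 210 208 211 213 211 212 209 211 208 213 211 211 211 212 211 210 214 213 207 210 206 210 209 196 189 183 198 210 155 128 138 134 136 133 144  57  44  55
209 210 210 211 210 208 206 209 210 208 209 209 212 210 211 210 212 208 207 209 212 211 212 207 204 204 190 171 177 169 141 103 123 138 137 137 141 115  50  46
212 208 208 210 211 208 209 214 210 210 214 211 208 213 206 211 213 210 211 208 210 209 212 208 205 208 210 201 202 131 127 115 123 131 138 142 136 141 126  65
209 211 209 207 212 213 211 208 210 209 209 211 211 209 214 205 209 208 208 210 210 211 209 210 209 208 207 209 210 167 130 118  78  84 101 106 125 131 142 155
```

Call:
carry_out([
  [[0,0,0.04],[0,0,0]],
  [[0,0,0.04],[0,0,0]],
  [[0,0,0.02],[0,0,0]],
  [[0,0,0],[0,0,0]],
  [[0,0,0],[0,0,0]],
])

```text
clock: 5.3
ee_pos: [0.5196, 0.3558, 0.0501]
tcp_rot: [-0.044, 0.999, -0.0, -0.0]
contact_force: [-0.4, -1.0, -0.6]
gripper_width: 0.0002
grip_force: 0.0
```

Run:
```python
from h import *
print(sense()["contact_force"],sense()["ee_pos"])
a=get_image("side").astype(int)[306:326,195:235].max(2)
print("\n".join(" ".join(f"{v:3d}" for v in r) for r in a))
```

```text
[-0.35923574 -1.02802772 -0.59718507] [0.51958104 0.35576019 0.05010497]
211 209 202 185 208 224 247 105 113 127 122 124 128  57  18  39  25  21  28  32  33  25  25  18  23  14  59  14  34 140 191 200 203 206 210 204 209 205 209 205
207 209 203 204 174  70   0   0  45 112 118 122 132  67  28 119 126  91  56  25  28  25  14  24  17  13  12  35  17 116 204 207 207 209 208 206 208 207 208 205
211 212 210 211  93  20  23  18  91 122 121 122 136  43  27  96 118 163 100  26  22  19  22  12  20  10  25  50  24 122 214 211 210 207 205 206 211 207 203 209
208 210 193 151  58  30  36  38 117 162 181 172 109  39  11   6   6  33  33  18  14  14  17  13  10  85 122  81  26 127 214 216 209 207 209 208 205 204 211 208
206 206 204 136  58  75  80  52 140 108  69  71  46  25  29  36  19   9  18   5  18  10  21  17   5  82 117  79   8  81 212 210 209 208 208 209 210 208 210 209
212 209 213 132  35  21  31  70 152 189 207 200  85  44  42  34  18  19  19  17  13   4  16  39  23  55 108  82  17  82 214 211 213 206 208 208 209 209 212 208
211 206 203 127  24  13  18  61  71  70  76  94  58  64  85  61  38
[... 1472 characters left out ...]
 147 145 149 142 147 145 147 144 145 148 139 145 141 145 153
210 213 212 207 211 211 209 211 209 210 211 214 208 211 210 209 213 212 214 153 123  84  77  72 109 125 146 153 152 150 149 146 147 147 146 144 138 148 144 150
211 205 209 210 208 211 208 209 212 208 211 213 212 209 211 213 210 212 211 212 207 168  84  56 107  81  85  74  90 110 150 160 151 147 154 140 150 150 146 155
212 208 210 217 213 210 207 210 212 213 210 213 211 210 208 210 210 210 212 212 206 192 197 177 120 151 189 121 110  83  78  73  82 118 144 163 153 153 155 152
210 211 209 209 209 213 207 211 211 209 215 209 214 213 213 211 211 210 211 208 205 190 180 200 213 220 219 227 229 168 185 134  84  78  88  80  87 112 149 162
```

Call:
carry_out([
  [[0,0,0.04],[0,0,0]],
  [[0,0,0.04],[0,0,0]],
  [[0,0,0.03],[0,0,0]],
  [[0,0,0],[0,0,0]],
  [[0,0,0],[0,0,0]],
])

```text
clock: 5.77
ee_pos: [0.5196, 0.3557, 0.0468]
tcp_rot: [-0.044, 0.999, -0.0, -0.0]
contact_force: [0.4, 0.1, 0.1]
gripper_width: 0.0004
grip_force: 0.0
```

Call:
carry_out([
  [[0,0,0.04],[0,0,0]],
  [[0,0,0.04],[0,0,0]],
  [[0,0,0.03],[0,0,0]],
  [[0,0,0],[0,0,0]],
  [[0,0,0],[0,0,0]],
])

```text
clock: 6.18
ee_pos: [0.5195, 0.3558, 0.0435]
tcp_rot: [-0.044, 0.999, -0.0, -0.0]
contact_force: [-0.7, 0.6, -0.5]
gripper_width: -0.0002
grip_force: 0.0
```

Run:
```python
from h import *
s=sense();print(s["contact_force"],s["ee_pos"],s["qpos"])
a=get_image("side")
cv2.imwrite("pics/p6.png",cv2.resize(a[280:340,195:275,::-1],(800,600),interpolation=cv2.INTER_CUBIC))
```

```text
[-0.70417551  0.6272339  -0.4533455 ] [0.51954863 0.35575662 0.04346275] [ 5.10357775e-01  3.36447055e-01  1.38519469e+00  8.03044728e-05
  1.42022132e+00 -1.14773801e+00]
```

View pics/p6.png

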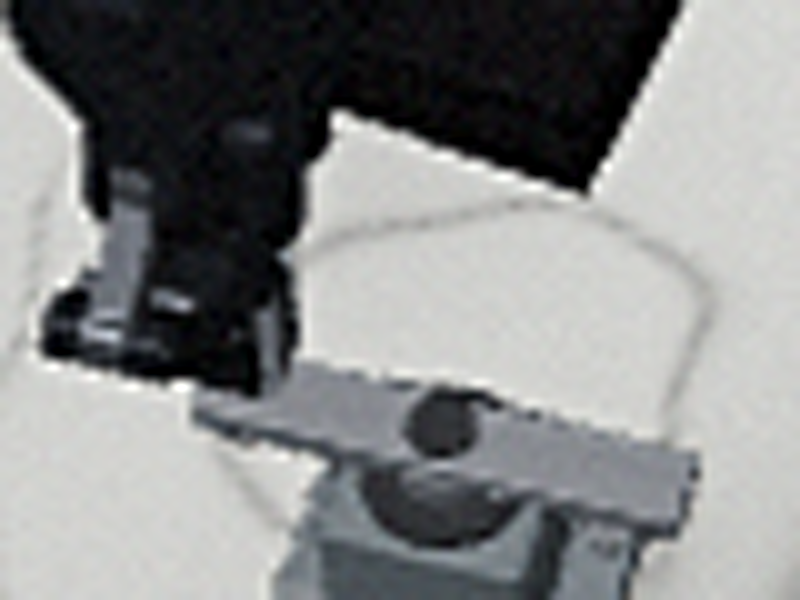

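The gripper now overlaps the bar's far end but still floats above it with zero force, so its tip isn't where I assumed. I'll raise it, photograph it shut and open, and compare the two in one montage.

Call:
carry_out([
  [[0,0,-0.8],[0,0,0]],
  [[0,0,-0.8],[0,0,0]],
  [[0,0,-0.8],[0,0,0]],
  [[0,0,0],[0,0,0]],
  [[0,0,0],[0,0,0]],
])

```text
clock: 6.65
ee_pos: [0.5209, 0.3565, 0.1182]
tcp_rot: [-0.044, 0.999, 0.001, 0.002]
contact_force: [0.7, 0.0, -0.7]
gripper_width: -0.0001
grip_force: 0.0
```

Run:
```python
from h import *
np.save("shut.npy",get_image("side"));np.save("shut_t.npy",get_image("top"));print(sense()["ee_pos"])
```

```text
[0.51914816 0.35551519 0.11461984]
```

Call:
carry_out([
  [[0,0,0],[0,0,0]],
  [[0,0,0],[0,0,0]],
  [[0,0,0],[0,0,0]],
  [[0,0,0],[0,0,0]],
  [[0,0,0],[0,0,0]],
], claw=85)

```text
clock: 7.17
ee_pos: [0.5195, 0.3557, 0.1151]
tcp_rot: [-0.044, 0.999, -0.0, -0.0]
contact_force: [-0.2, -0.2, 0.6]
gripper_width: 0.0606
grip_force: 0.0
```

Call:
carry_out([
  [[0,0,0],[0,0,0]],
  [[0,0,0],[0,0,0]],
  [[0,0,0],[0,0,0]],
  [[0,0,0],[0,0,0]],
  [[0,0,0],[0,0,0]],
])

```text
clock: 7.58
ee_pos: [0.5197, 0.3558, 0.1157]
tcp_rot: [-0.044, 0.999, 0.0, 0.0]
contact_force: [-0.5, 0.6, -0.3]
gripper_width: 0.0853
grip_force: 0.0
```

Run:
```python
from h import *
a=np.load("shut.npy");b=get_image("side");P=sense()["ee_pos"];print(P,sense()["gripper_width"])
np.save("open.npy",b)
q=proj("side",P)[0];print(q)
out=[]
for im in(a,b):
    c=cv2.resize(im[255:345,180:260,::-1],(400,450),interpolation=cv2.INTER_CUBIC).astype(float)
    c=(255*(c/255)**.5).astype(np.uint8).copy()
    def d(X,col):
        p=(proj("side",X)[0]-[180,255]+.5)*5;cv2.circle(c,tuple(int(v) for v in p),3,col,-1)
    d(P,(0,0,255))
    for y in(-.0425,.0425):d(P+[0,y,.013],(255,0,0))
    d(P+[0,0,.073],(0,255,255))
    out.append(c)
cv2.imwrite("pics/p7.png",np.hstack(out))
```

```text
[0.51968097 0.35582241 0.11570667] 0.0848234820463135
[217.48512138 304.96252655]
```

View pics/p7.png

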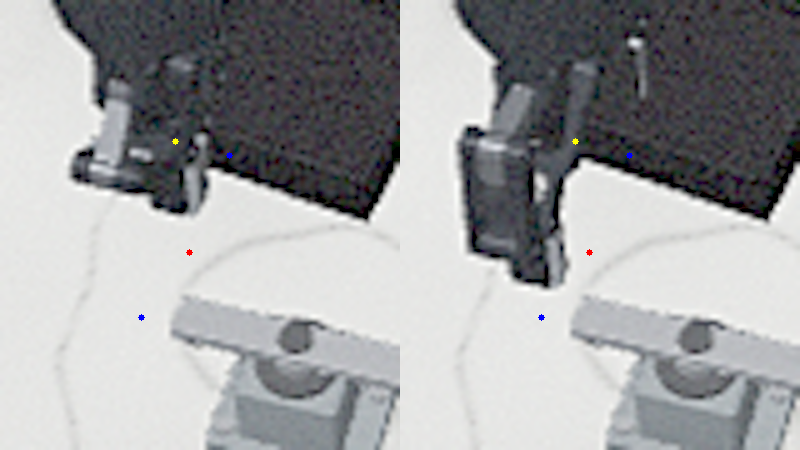

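The montage shows the pad tips at (180,210) shut and (535,282) open, each about 7–8 px straight above its predicted dot. That means the true tip is about 25–30 mm higher than the reported z. I'll take the bar's contact height as the z reference.

Call:
carry_out([
  [[0.1,0,0.5],[0,0,0]],
  [[0,0,0.5],[0,0,0]],
  [[0,0,0.5],[0,0,0]],
  [[0,0,0.5],[0,0,0]],
  [[0,0,0.33],[0,0,0]],
], claw=0)

```text
clock: 8.05
ee_pos: [0.5159, 0.3551, 0.044]
tcp_rot: [-0.044, 0.999, -0.0, -0.001]
contact_force: [-0.6, 0.1, -1.1]
gripper_width: 0.0251
grip_force: 0.0
```

Call:
carry_out([
  [[0,0,0],[0,0,0]],
  [[0,0,0],[0,0,0]],
  [[0,0,0.04],[0,0,0]],
  [[0,0,0.04],[0,0,0]],
  [[0,0,0],[0,0,0]],
])

```text
clock: 8.47
ee_pos: [0.5172, 0.3559, 0.0443]
tcp_rot: [-0.044, 0.999, 0.0, 0.001]
contact_force: [-0.0, 0.2, 0.6]
gripper_width: 0.0
grip_force: 0.0
```

Call:
carry_out([
  [[0,0,0],[0,0,0]],
  [[0,0,0],[0,0,0]],
  [[0,0,0.04],[0,0,0]],
  [[0,0,0.04],[0,0,0]],
  [[0,0,0],[0,0,0]],
])

```text
clock: 8.88
ee_pos: [0.5165, 0.3554, 0.0406]
tcp_rot: [-0.044, 0.999, -0.0, -0.0]
contact_force: [0.4, -0.3, 0.3]
gripper_width: -0.0
grip_force: 0.0
```

Call:
carry_out([
  [[0,0,0.04],[0,0,0]],
  [[0,0,0.04],[0,0,0]],
  [[0,0,0.02],[0,0,0]],
  [[0,0,0],[0,0,0]],
  [[0,0,0],[0,0,0]],
])

```text
clock: 9.3
ee_pos: [0.5166, 0.3555, 0.0378]
tcp_rot: [-0.044, 0.999, -0.0, -0.0]
contact_force: [-0.6, -0.1, 0.2]
gripper_width: 0.0004
grip_force: 0.0
```

Call:
carry_out([
  [[0,0,0.04],[0,0,0]],
  [[0,0,0.04],[0,0,0]],
  [[0,0,0.02],[0,0,0]],
  [[0,0,0],[0,0,0]],
  [[0,0,0],[0,0,0]],
])

```text
clock: 9.72
ee_pos: [0.5166, 0.3555, 0.0348]
tcp_rot: [-0.044, 0.999, 0.0, -0.0]
contact_force: [0.3, -0.0, 0.3]
gripper_width: 0.0
grip_force: 0.0
```

Run:
```python
from h import *
print(sense()["contact_force"],sense()["ee_pos"])
im=get_image("side");np.save("now.npy",im)
for z in (.066,): print(proj("side",[[.521,.3548,z],[.532,.3556,z],[.510,.354,z]]))
a=im.astype(int)[308:332,195:240].max(2)
print("\n".join(" ".join(f"{v:3d}" for v in r) for r in a))
# change of the near end of the bar vs. shut picture
d=np.abs(im.astype(int)-np.load("shut.npy")).max(2)
print("near-end change",d[320:345,240:275].max(), "far lower edge",d[322:332,212:235].max())
```

```text
[ 0.30353745 -0.02628245  0.29347976] [0.51661165 0.35548412 0.03483887]
[[218.91740279 318.07124078]
 [214.19849643 316.8481622 ]
 [223.66396433 319.30148722]]
209 209 206 191 197 203 211 205 210 215 218 205 127 118 120 135  63  28  15  26  28  36  28  33  21  25  20  24  19  83 127 214 216 211 206 206 205 208 208 205 207 209 206 210 208
213 211 185 166 204 207 209 211 214 221 170 165 126 118 125 131  47  31  25  27  28  30  27  32  25  20  17   8  12  34  42 210 213 203 207 206 207 207 207 210 207 207 213 208 206
206 205 186 194 203 211 209 218 225 126  58  92 114 123 127 107  41  25  20  25  29  22  28  28  32  22  18  15  39  11  40 214 213 210 208 213 211 207 208 210 208 205 209 206 209
210 209 199 197 209 208 217 225 241 140 114 128 122 116 125 110  36  28  30  20  28  35  25  27  19  19  21  10  21  14  48 218 218 211 209 205 206 206 206 204 207 204 211 208 206
212 203 189 199 206 212 228 138  20   0  21 111 120 117 130  54  19 100 125  94  74  42  29  33  16  17  12  15  24  32  29 170 213 211 210 208 209 206 208 211 210 209 209 207 211
207 193 173 202 215 224 187  58  16  12
[... 2717 characters left out ...]
210 215 213 210 215 206 213 208 199 189 176 183 194 203 210 215 221 142 127 130 140 112  60  46  56  53  82  91 106 117 113
208 209 209 213 211 207 214 209 209 214 210 210 210 209 209 211 209 214 210 210 211 208 206 205 187 181 190 203 205 216 161 128 123 122 138 147  61  47  47  52  58  89  97  86  75
205 212 212 212 210 210 207 211 209 207 209 208 207 210 209 208 210 209 212 210 207 209 208 207 190 172 175 197 201 218 194 148 104 128 131 138  99  49  58  58  65  48  59  79  72
210 211 210 207 210 212 208 207 209 211 211 213 206 212 213 209 210 210 209 210 207 207 208 205 205 195 185 183 195 210 154 130 135 136 130 139 142  59  48  55  49  57  62  57  54
near-end change 13 far lower edge 37
```

Call:
carry_out([
  [[0,0,0.04],[0,0,0]],
  [[0,0,0.04],[0,0,0]],
  [[0,0,0.03],[0,0,0]],
  [[0,0,0],[0,0,0]],
  [[0,0,0],[0,0,0]],
])

```text
clock: 10.18
ee_pos: [0.5166, 0.3555, 0.0315]
tcp_rot: [-0.044, 0.999, -0.0, -0.0]
contact_force: [0.2, -0.1, -0.6]
gripper_width: 0.0
grip_force: 0.1
```

Call:
carry_out([
  [[0,0,0.04],[0,0,0]],
  [[0,0,0.04],[0,0,0]],
  [[0,0,0.03],[0,0,0]],
  [[0,0,0],[0,0,0]],
  [[0,0,0],[0,0,0]],
])

```text
clock: 10.6
ee_pos: [0.5168, 0.3556, 0.0286]
tcp_rot: [-0.044, 0.999, 0.0, 0.0]
contact_force: [0.3, 0.5, 1.7]
gripper_width: 0.0003
grip_force: 0.8
```

```bash
cat > tip.py <<'E'
from h import *
s=sense();print("clk",s["clock"],s["contact_force"].round(2),s["ee_pos"].round(4))
im=get_image("side");np.save("now.npy",im)
d=np.abs(im.astype(int)-np.load("shut.npy")).max(2)
print("near-end change",d[320:345,243:275].max(),"flange",d[338:352,225:260].max(), "far lower edge",d[322:332,212:240].max())
m=(im.max(2)<100)[300:335,195:230]
print("\n".join("".join(".#"[int(v)] for v in r) for r in m))
E
python3 tip.py
```

```text
clk 10.6 [0.25 0.52 1.73] [0.5168 0.3556 0.0286]
near-end change 144 flange 16 far lower edge 210
..........########################.
...........######################..
...........#####################...
...........#####################...
..........######################...
...........##.##################...
...........##....###############...
............#....###############...
.................##############....
.................##############....
................###############....
................###############....
................###############....
..........#.....###############....
........###.....#...###########....
.......####....####..##########....
.......####....#############.##....
......####..################.###...
......####.....#############.###...
......######################.##....
.......#####################.##....
...........#################.#.....
...............#############.#.....
....................##.#####.......
.......................######......
........................###..######
.................................#.
.................................#.
...................................
...................................
...................................
...................................
...................................
...................................
................................###
```

Call:
carry_out([
  [[0,0,0.03],[0,0,0]],
  [[0,0,0.03],[0,0,0]],
  [[0,0,0.02],[0,0,0]],
  [[0,0,0],[0,0,0]],
  [[0,0,0],[0,0,0]],
])

```text
clock: 11.07
ee_pos: [0.517, 0.3557, 0.0276]
tcp_rot: [-0.044, 0.999, 0.0, 0.001]
contact_force: [-1.9, -1.0, 6.4]
gripper_width: -0.0002
grip_force: 3.4
```

```bash
cat > tilt.py <<'E'
from fit import *
# bar height at near end from rows: subpixel vertical shift of bar's near part vs the untouched picture
s=sense();print("clk",s["clock"],s["contact_force"].round(2),s["ee_pos"].round(4),round(s["grip_force"],2))
im=get_image("side").astype(np.float32).mean(2);r=np.load("shut.npy").astype(np.float32).mean(2)
for n,(a,b) in dict(near=(248,268),mid=(232,246)).items():
    w=slice(318,342)
    print(n,cv2.phaseCorrelate(r[w,a:b].copy(),im[w,a:b].copy()))
E
python3 tilt.py
```

```text
clk 11.0667 [-1.88 -1.04  6.36] [0.517  0.3557 0.0276] 3.42
near ((-0.07022142758793315, -0.6119162124684436), 0.9133017122745514)
mid ((0.20181213367829276, 0.15481473820488034), 1.0472571955786811)
```

Call:
carry_out([
  [[0,0,-0.5],[0,0,0]],
  [[0.9,0,0],[0,0,0]],
  [[1.0,0,0],[0,0,0]],
  [[0.9,0,0],[0,0,0]],
  [[0,0,0],[0,0,0]],
])

```text
clock: 11.53
ee_pos: [0.4274, 0.3473, 0.0394]
tcp_rot: [-0.045, 0.999, -0.001, -0.003]
contact_force: [-0.1, -1.2, -0.4]
gripper_width: 0.0003
grip_force: 0.0
```

Call:
carry_out([
  [[0,0,0.1],[0,0,0]],
  [[0,0,0.1],[0,0,0]],
  [[0,0,0.06],[0,0,0]],
  [[0,0,0],[0,0,0]],
  [[0,0,0],[0,0,0]],
])

```text
clock: 11.95
ee_pos: [0.4336, 0.3481, 0.0327]
tcp_rot: [-0.043, 0.999, -0.0, -0.0]
contact_force: [0.6, 0.4, -0.5]
gripper_width: -0.0002
grip_force: 0.0
```

```bash
python3 tilt.py
```

```text
clk 11.95 [ 0.57  0.39 -0.51] [0.4336 0.3481 0.0327] 0.0
near ((0.13187127775135288, -2.3542413261634714), 0.19987561255693437)
mid ((-0.34691957897649317, -0.3954993758450236), 0.5310764564408197)
```

Call:
carry_out([
  [[0,0,0.05],[0,0,0]],
  [[0,0,0.03],[0,0,0]],
  [[0,0,0],[0,0,0]],
  [[0,0,0],[0,0,0]],
  [[0,0,0],[0,0,0]],
])

```text
clock: 12.42
ee_pos: [0.4331, 0.3482, 0.0308]
tcp_rot: [-0.044, 0.999, 0.0, 0.0]
contact_force: [-0.5, -0.7, 0.8]
gripper_width: 0.0002
grip_force: 0.1
```

```bash
python3 tilt.py
```

```text
clk 12.4167 [-0.54 -0.69  0.82] [0.4331 0.3482 0.0308] 0.09
near ((0.19377955455309426, -0.7441973661481782), 0.3263751750191053)
mid ((0.23647525466838015, -0.238068940972207), 0.7941487587160534)
```

Call:
carry_out([
  [[0,0,0.03],[0,0,0]],
  [[0,0,0.02],[0,0,0]],
  [[0,0,0],[0,0,0]],
  [[0,0,0],[0,0,0]],
  [[0,0,0],[0,0,0]],
])

```text
clock: 12.88
ee_pos: [0.433, 0.3483, 0.0293]
tcp_rot: [-0.044, 0.999, 0.0, 0.0]
contact_force: [-0.2, 0.4, -0.2]
gripper_width: 0.0
grip_force: 0.2
```

```bash
python3 tilt.py
```

```text
clk 12.8833 [-0.21  0.38 -0.16] [0.433  0.3483 0.0293] 0.18
near ((0.3756015231483367, -1.6809971010748406), 0.27776724845170975)
mid ((0.45096607916785736, -0.029326124721750446), 0.6930290155940586)
```

Call:
carry_out([
  [[0,0,0.03],[0,0,0]],
  [[0,0,0.02],[0,0,0]],
  [[0,0,0],[0,0,0]],
  [[0,0,0],[0,0,0]],
  [[0,0,0],[0,0,0]],
])

```text
clock: 13.35
ee_pos: [0.433, 0.3483, 0.028]
tcp_rot: [-0.044, 0.999, 0.0, 0.0]
contact_force: [-0.0, -0.3, 2.5]
gripper_width: -0.0
grip_force: 1.4
```

```bash
python3 tilt.py
```

```text
clk 13.35 [-0.03 -0.27  2.46] [0.433  0.3483 0.028 ] 1.36
near ((-0.025436791749710252, -1.645388997348368), 0.3166337658961614)
mid ((0.43400255359735684, -0.0373784714812615), 0.7767710328102112)
```

Head C is soft for about 3–4 mm under less than 1 N, then stiff, at both ends. That makes it the worn one. I'll press the near end firmly onto its stop, then lift, open the claw and centre over it.

Call:
carry_out([
  [[0,0,0.03],[0,0,0]],
  [[0,0,0.02],[0,0,0]],
  [[0,0,0],[0,0,0]],
  [[0,0,0],[0,0,0]],
  [[0,0,0],[0,0,0]],
])

```text
clock: 13.82
ee_pos: [0.4331, 0.3484, 0.0272]
tcp_rot: [-0.044, 0.999, 0.0, 0.0]
contact_force: [-2.4, -0.2, 6.6]
gripper_width: -0.0003
grip_force: 3.3
```

Call:
carry_out([
  [[0,0,-0.65],[0,0,0]],
  [[0,0,-0.65],[0,0,0]],
  [[-0.7,0,0],[0,0,0]],
  [[-0.77,0,0],[0,0,0]],
  [[0,0,0],[0,0,0]],
], claw=85)

```text
clock: 14.23
ee_pos: [0.4804, 0.352, 0.0652]
tcp_rot: [-0.043, 0.999, 0.0, 0.002]
contact_force: [-0.5, -0.5, -1.1]
gripper_width: 0.0604
grip_force: 0.0
```

Call:
carry_out([
  [[0,0,0],[0,0,0]],
  [[0,0,0],[0,0,0]],
  [[0,0,0],[0,0,0]],
  [[0,0,0],[0,0,0]],
  [[0,0,0],[0,0,0]],
])

```text
clock: 14.65
ee_pos: [0.4762, 0.3521, 0.0651]
tcp_rot: [-0.044, 0.999, -0.0, -0.0]
contact_force: [-0.5, 0.7, -0.1]
gripper_width: 0.0851
grip_force: 0.0
```

```bash
python3 - <<'E'
from h import *
s=sense();P=s["ee_pos"];print(s["clock"],P,s["contact_force"])
out=[]
for cam,h in(("side",60),("top",30)):
    im=get_image(cam);c=proj(cam,[.477,.351,.08])[0].astype(int);c[1]=min(c[1],383-h)
    w=h*4//6; 
    cr=cv2.resize(im[c[1]-h:c[1]+h,c[0]-w:c[0]+w,::-1],(400,600),interpolation=cv2.INTER_CUBIC)
    cr=(255*(cr/255.)**.6).astype(np.uint8);k=300/h
    for d,col in((0,(0,0,255)),(.034,(0,255,0))):
        for y in(-.0425,0,.0425):
            p=(proj(cam,P+[0,y,.013+d])[0]-c+[w,h]+.5)*k;cv2.circle(cr,tuple(int(v) for v in p),3,col,-1)
    out.append(cr)
cv2.imwrite("pics/p8.png",np.hstack(out))
E
python3 go.py .477 .351 0 5
```

```text
14.65 [0.47622223 0.35207628 0.06511137] [-0.50129323  0.74806594 -0.05260558]
clk 14.75 pos [0.477 0.352 0.065] F [-0.045 -0.182  0.326] w 0.08484761727026559 toolx -174.98 zdir [ 0.  0. -1.]
turn z 0.004 shift now [-0.013 -0.039  2.177] after turn [-0.013 -0.039  2.177]
```

View pics/p8.png

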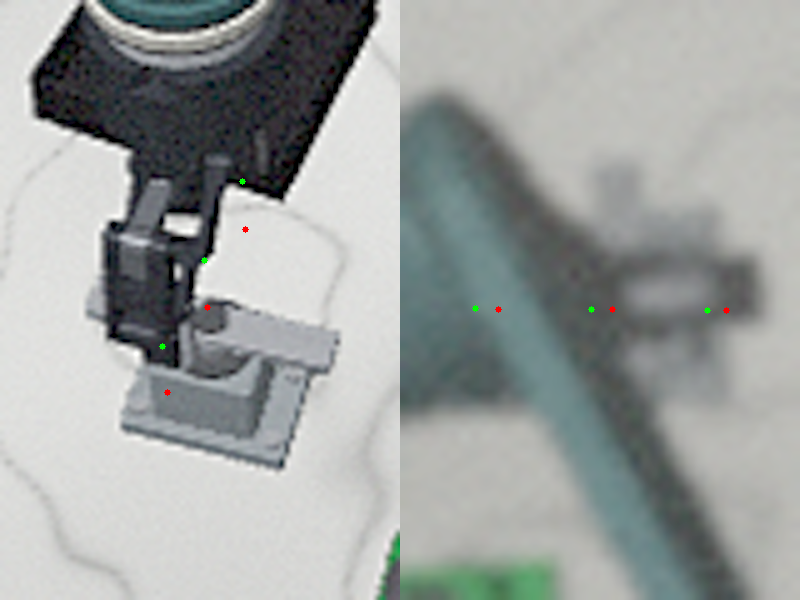

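The crop shows the open fingers straddling the bar: the near one's tip is at (165,365) on the left, the far one at (745,290) on the right. I'll descend in stages and watch the force.

Call:
carry_out([
  [[0.1,0,0.43],[0,0,0]],
  [[0,0,0.43],[0,0,0]],
  [[0,0,0.43],[0,0,0]],
  [[0,0,0.43],[0,0,0]],
  [[0,0,0.43],[0,0,0]],
])

```text
clock: 15.17
ee_pos: [0.4735, 0.3515, -0.0011]
tcp_rot: [-0.044, 0.999, -0.0, -0.001]
contact_force: [-0.4, -1.0, -0.0]
gripper_width: 0.0846
grip_force: 0.0
```

Call:
carry_out([
  [[0,0,0.07],[0,0,0]],
  [[0,0,0.07],[0,0,0]],
  [[0,0,0],[0,0,0]],
  [[0,0,0],[0,0,0]],
  [[0,0,0],[0,0,0]],
])

```text
clock: 15.58
ee_pos: [0.4747, 0.3522, -0.0025]
tcp_rot: [-0.044, 0.999, 0.001, 0.001]
contact_force: [-0.2, -0.0, 0.9]
gripper_width: 0.0853
grip_force: 0.0
```

Run:
```python
from h import *
s=sense();print(s["ee_pos"],s["contact_force"],s["clock"])
a=get_image("side")
d=np.abs(a.astype(int)-np.load("shut.npy")).max(2)
print("near bar change",d[325:345,248:275].max(),"flange",d[343:358,225:260].max())
m=a.max(2)[305:352,205:262]
print("\n".join("".join(" " if v>180 else "+" if v>100 else "o" if v>60 else "#" for v in r) for r in m))
```

```text
[ 0.4746631   0.35221087 -0.00247356] [-0.20835793 -0.03964277  0.91623928] 15.5833
near bar change 15 flange 219
                o###############################        +
                +##############################+         
                 +############################+          
               ++ +o##########################           
              ++   +##########################           
             ++     +#########################           
             +       o########################+          
                     o################oo######           
                    +########################+           
           ++++     +####################  +o            
           ++++++++  o##################o                
          +++++++++++o###+o#############+                
          +++++++++++####oooo##########o                 
         ++++++++++++####oooo##########                  
         ++++++++++++###ooooo##########+                 
         +++++++++++o###oooo############++              +
         +o+++++++++o##ooooo##########+++++o++          +

[... 1031 characters left out ...]
+++++++o+++ 
                o################ooooooooo##o++++++++  + 
                +#################oooooooo###++++++o+    
                +###############o#oooooooo##+++++++o     
                o##############ooooooooooo##++++++++     
                o###oooo#######+o#oooooooo#o++++++o+     
                +#######oo#####+oo+ooooooo#+++++++o      
                +o#############+oo+++++oooo+++++++#      
                  ++o##########+oo+++++++++++++++o+      
                       ########ooooo++++++++++oo+#       
                       +#######oo+ooooooo++++++++o       
                         +o###o++    ++ooooo++++o+       
                            ++         ++++ooooo#
```

Run:
```python
from h import *
s=sense();P=s["ee_pos"];print(P,s["contact_force"],s["clock"])
for y in(.0425,.05,.057):
    for z in(0,.01,.02,.03,.04):print(y,z,proj("side",[[P[0]-.011,P[1]+y,z],[P[0]+.011,P[1]+y,z]]).round(1).tolist())
b=get_image("top");c=proj("top",[.477,.351,.05])[0].astype(int)
m=b.max(2)[c[1]-22:c[1]+22,c[0]-30:c[0]+30]
print(c);print("\n".join("".join(" " if v>150 else "+" if v>110 else "o" if v>75 else "#" for v in r) for r in m))
```

```text
[ 0.47462266  0.35222337 -0.00241858] [-0.82285215  0.02176216  0.08280518] 15.6333
0.0425 0 [[237.3, 358.6], [228.1, 355.3]]
0.0425 0.01 [[237.1, 356.3], [227.8, 352.9]]
0.0425 0.02 [[236.9, 353.8], [227.5, 350.5]]
0.0425 0.03 [[236.7, 351.4], [227.2, 348.0]]
0.0425 0.04 [[236.5, 348.9], [226.9, 345.5]]
0.05 0 [[236.0, 361.7], [226.7, 358.4]]
0.05 0.01 [[235.8, 359.4], [226.4, 356.0]]
0.05 0.02 [[235.5, 356.9], [226.1, 353.6]]
0.05 0.03 [[235.3, 354.5], [225.8, 351.1]]
0.05 0.04 [[235.1, 352.0], [225.5, 348.6]]
0.057 0 [[234.7, 364.6], [225.4, 361.2]]
0.057 0.01 [[234.5, 362.3], [225.0, 358.9]]
0.057 0.02 [[234.2, 359.9], [224.7, 356.5]]
0.057 0.03 [[234.0, 357.4], [224.4, 354.0]]
0.057 0.04 [[233.7, 355.0], [224.1, 351.5]]
[154 206]
                                                            
                 ++++                                       
              ++++++++                    +++   +++         
             +++oooo++                   ++      +++++      
            +++o####o++                           ++++      
           ++oo######o++              +           
[... 1616 characters left out ...]
#####ooooooo######oo+++++++++            
################oooooooo+oooooo######oo++++++ +             
#############ooo+++++++++++ooooo#####oo++++++               
###########oo+++++++++++ +++ooooo#####o+++                  
#########oo++++++ +++ + + ++ooooo######++ +                 
########oo++++  +    +    +++ooooo#####o++                  
#######o++++++    ++     ++++ooooo######++                  
#######++++    +++  ++ +  +++ooooo######o+++                
#######o+++    + + + +   + +++ooooo######o+++++ +           
#######o++++ +   +   + +++++++oooooo#####o+++++             
#######o++ + +++  ++++++++++++oooooo######o+++++            
########o+++ + ++++++++++++++++oooooo#####o+++++
```

Call:
carry_out([
  [[0,0,0.1],[0,0,0]],
  [[0,0,0.1],[0,0,0]],
  [[0,0,0.1],[0,0,0]],
  [[0,0,0],[0,0,0]],
  [[0,0,0],[0,0,0]],
])

```text
clock: 16.1
ee_pos: [0.4736, 0.3516, -0.013]
tcp_rot: [-0.044, 0.999, -0.0, -0.0]
contact_force: [0.1, 0.1, -0.2]
gripper_width: 0.0848
grip_force: 0.0
```

```bash
cat > asc.py <<'E'
from h import *
s=sense();print(s["ee_pos"].round(4),s["contact_force"].round(2),s["clock"],s["gripper_width"],s["grip_force"])
a=get_image("side");np.save("now.npy",a)
m=a.max(2)[322:372,210:270]
print("\n".join(f"{322+i} "+"".join(" " if v>180 else "+" if v>100 else "o" if v>60 else "#" for v in r) for i,r in enumerate(m)))
E
python3 asc.py
```

```text
[ 0.4736  0.3516 -0.013 ] [ 0.12  0.11 -0.15] 16.1 0.08481855248035752 0.0
322     ++ooo+++++++o###oooo##########o+++++++++        +       
323       +o#ooooo++o###oooo##########++++++++++++++   ++       
324         +++ ++oo###oooo###########+++++++++++++++++++       
325        +      + o#ooooo###########+++++++++++++++++++++     
326        +        o#ooooo#oo+++ o###+++++++++++++++++++++     
327              +++##oooo###++++o###o++++++++++++++++++++o     
328          +  +######ooo###oo+++####+++++++++++++++++++++     
329           + o####oo###############++ooo++++++++++++++o+     
330            +ooo#+oooo################o+oooo++++++++++o      
331            +####+ ++o################++##oooooo++++++o      
332            +####oo+++oo#############+++###+o++ooooo+o+      
333            +####oooo####o#########o++++###++++++o##oo+      
334            +###################oo+++++o##o++++o+o+ +        
335            +#############o####++++++++o##+++++o+#++++       
336             ##################++++++++###+++++++#++++       
337             o######o##########oo+++++o###+++++
[... 1523 characters left out ...]
                                                   
362                                                           ++
363                                                            +
364                                                           ++
365 +                                                         ++
366 +                                                         ++
367 ++                                                       +++
368 ++ +                                                     +++
369 +++++                                                   ++++
370 +++++++++                                               +++ 
371 ++++++++++                                             ++++
```

Call:
carry_out([
  [[0,0,0.09],[0,0,0]],
  [[0,0,0.08],[0,0,0]],
  [[0,0,0],[0,0,0]],
  [[0,0,0],[0,0,0]],
  [[0,0,0],[0,0,0]],
])

```text
clock: 16.57
ee_pos: [0.4739, 0.3518, -0.0176]
tcp_rot: [-0.044, 0.999, 0.0, -0.0]
contact_force: [-0.2, -0.5, -0.7]
gripper_width: 0.0849
grip_force: 0.0
```

Call:
carry_out([
  [[0,0,0],[0,0,0]],
  [[0,0,0],[0,0,0]],
  [[0,0,0],[0,0,0]],
  [[0,0,0],[0,0,0]],
  [[0,0,0],[0,0,0]],
], claw=30, squeeze=60)

```text
clock: 16.98
ee_pos: [0.4743, 0.351, -0.0171]
tcp_rot: [-0.044, 0.999, -0.001, 0.0]
contact_force: [-0.7, -3.2, 2.0]
gripper_width: 0.0409
grip_force: 64.5
```

Call:
carry_out([
  [[0,0,0],[0,0,0]],
  [[0,0,0],[0,0,0]],
  [[0,0,0],[0,0,0]],
  [[0,0,0],[0,0,0]],
  [[0,0,0],[0,0,0]],
])

```text
clock: 17.4
ee_pos: [0.4743, 0.351, -0.0171]
tcp_rot: [-0.044, 0.999, -0.001, 0.0]
contact_force: [0.4, -5.3, 5.3]
gripper_width: 0.0416
grip_force: 64.6
```

```bash
python3 asc.py
```

```text
[ 0.4743  0.351  -0.0171] [ 0.41 -5.26  5.3 ] 17.4 0.04156081049966306 64.64507102966309
322     ooo++++++++++o##++oo###########++++o+                   
323     ++ooooo++++++o##o++ o##########++++++++++      ++       
324        +o#+oooo++o##++++o##########++++++++++++++  ++       
325              ++oo###++++o##########++++++++++++++++++       
326        ++        o#o++++###########++++++++++++++++++++     
327          +       o#+++++###########++++++++++++++++++++     
328          ++     +o#++++o###########++++++++++++++++++o+     
329           ++    ++o++++###########o++++++++++++++++++o      
330           ++   ++++++++###########o+ooo++++++++++++++o      
331            +  ++oo++++o#############ooo++ooo++++++++++      
332              +###o++++o#############+++###o+oooo++++o+      
333             +######oo+#o+o########o+++o###++o+++oooo#+      
334             +oo##oooo#####+######o++++o###++++++##o++       
335             +###+ ++o###########++++++###+++ooo+o  ++       
336             +###oo+++oo#########+++++o###+++++++o++++       
337             +####oooo##o########
[... 1537 characters left out ...]
                                                 + 
362                                                            +
363                                                            +
364                                                            +
365 +                                                         ++
366 +                                                         ++
367 ++                                                        ++
368 ++++                                                     +++
369 +++++                                                   ++++
370 +++++++++                                               ++++
371 +++++++++++                                             +++
```

Call:
carry_out([
  [[0,0,-0.3],[0,0,0]],
  [[0,0,-0.5],[0,0,0]],
  [[0,0,-0.5],[0,0,0]],
  [[0,0,-0.5],[0,0,0]],
  [[0,0,-0.2],[0,0,0]],
])

```text
clock: 17.87
ee_pos: [0.4732, 0.3528, 0.0424]
tcp_rot: [-0.044, 0.999, 0.001, -0.001]
contact_force: [1.3, 0.8, -7.9]
gripper_width: 0.0414
grip_force: 63.3
```

Call:
carry_out([
  [[-0.1,-0.3,0],[0,0,0]],
  [[-0.25,-0.7,0],[0,0,0]],
  [[-0.25,-0.75,0],[0,0,0]],
  [[-0.25,-0.75,0],[0,0,0]],
  [[-0.25,-0.75,0],[0,0,0]],
])

```text
clock: 18.28
ee_pos: [0.5139, 0.2559, 0.0396]
tcp_rot: [-0.044, 0.999, -0.0, -0.002]
contact_force: [0.4, 0.4, -8.1]
gripper_width: 0.0411
grip_force: 63.0
```

Call:
carry_out([
  [[-0.25,-0.75,0],[0,0,0]],
  [[-0.25,-0.75,0],[0,0,0]],
  [[-0.25,-0.72,0],[0,0,0]],
  [[-0.25,-0.7,0],[0,0,0]],
  [[0,0,0],[0,0,0]],
])

```text
clock: 18.7
ee_pos: [0.5533, 0.1676, 0.0398]
tcp_rot: [-0.041, 0.999, -0.002, -0.001]
contact_force: [0.2, -0.5, -8.2]
gripper_width: 0.0412
grip_force: 63.5
```

Run:
```python
from fit import *
s=sense();print(s["ee_pos"].round(4),s["contact_force"].round(2),s["clock"],s["gripper_width"],s["grip_force"])
for cam in("side","top"):
    get_image(cam)
    for n in("head_1","tray"):
        for r in regions_of(cam,n):
            ys,xs=np.nonzero(r["region"]);print(cam,n,round(r["conf"],2),np.round(r["at"],1),len(xs),[xs.min(),xs.max(),ys.min(),ys.max()])
# expected if the head rides 60 mm up at the tray centre
for dz in(.05,.06): print(dz,proj("side",[.556,.172,.035+dz]))
a=get_image("side");c=(240,250)
cv2.imwrite("pics/p9.png",np.hstack([cv2.resize(a[190:310,180:300,::-1],(400,400),interpolation=cv2.INTER_CUBIC),cv2.resize(get_image("top")[150:230,160:240,::-1],(400,400),interpolation=cv2.INTER_CUBIC)]))
```

```text
[0.5533 0.1676 0.0398] [ 0.2  -0.45 -8.16] 18.7 0.04120039036572654 63.518593311309814
side head_1 0.9 [284.5 373.3] 553 [np.int64(271), np.int64(297), np.int64(349), np.int64(383)]
side head_1 0.74 [240.3 250.9] 506 [np.int64(216), np.int64(258), np.int64(233), np.int64(265)]
side head_1 0.6 [268.5 185. ] 521 [np.int64(252), np.int64(284), np.int64(173), np.int64(198)]
side head_1 0.56 [318.5 168.9] 140 [np.int64(307), np.int64(333), np.int64(155), np.int64(172)]
side tray 0.83 [237.6 271.6] 2061 [np.int64(203), np.int64(272), np.int64(247), np.int64(298)]
top head_1 0.85 [251.4 172.1] 369 [np.int64(243), np.int64(258), np.int64(156), np.int64(185)]
top head_1 0.68 [342.3 210.1] 299 [np.int64(332), np.int64(346), np.int64(194), np.int64(222)]
top head_1 0.66 [289.1 174.2] 320 [np.int64(286), np.int64(299), np.int64(161), np.int64(190)]
top head_1 0.5 [135.4 238.2] 341 [np.int64(119), np.int64(148), np.int64(232), np.int64(246)]
top head_1 0.34 [249.9 167.4] 127 [np.int64(248), np.int64(253), np.int64(156), np.int64(183)]
top tray 0.64 [214.8 192.5] 457 [np.int64(185), np.int64(220), np.int64(169), np.int64(205)]
0.05 [[236.74709952 249.81133   ]]
0.06 [[236.55683604 247.05033113]]
```

Call:
carry_out([
  [[0,0.1,0.4],[0,0,0]],
  [[0,0,0.45],[0,0,0]],
  [[0,0,0.4],[0,0,0]],
  [[0,0,0.2],[0,0,0]],
  [[0,0,0.05],[0,0,0]],
])

```text
clock: 19.52
ee_pos: [0.5505, 0.1758, -0.0054]
tcp_rot: [-0.044, 0.999, -0.0, -0.002]
contact_force: [-0.5, -0.7, -8.4]
gripper_width: 0.0414
grip_force: 63.4
```

Call:
carry_out([
  [[0,0,0.02],[0,0,0]],
  [[0,0,0.03],[0,0,0]],
  [[0,0,0.03],[0,0,0]],
  [[0,0,0],[0,0,0]],
  [[0,0,0],[0,0,0]],
])

```text
clock: 19.93
ee_pos: [0.5531, 0.176, -0.0043]
tcp_rot: [-0.044, 0.999, 0.0, 0.001]
contact_force: [-0.2, -1.0, -8.2]
gripper_width: 0.0412
grip_force: 63.4
```

Call:
carry_out([
  [[0,0,0.03],[0,0,0]],
  [[0,0,0.03],[0,0,0]],
  [[0,0,0.03],[0,0,0]],
  [[0,0,0.03],[0,0,0]],
  [[0,0,0],[0,0,0]],
])

```text
clock: 20.35
ee_pos: [0.5523, 0.1758, -0.0089]
tcp_rot: [-0.044, 0.999, -0.0, -0.0]
contact_force: [0.7, -0.3, -7.8]
gripper_width: 0.0413
grip_force: 63.4
```

Call:
carry_out([
  [[0,0,0.03],[0,0,0]],
  [[0,0,0.03],[0,0,0]],
  [[0,0,0.01],[0,0,0]],
  [[0,0,0],[0,0,0]],
  [[0,0,0],[0,0,0]],
])

```text
clock: 20.77
ee_pos: [0.5525, 0.1759, -0.0107]
tcp_rot: [-0.044, 0.999, 0.0, -0.0]
contact_force: [0.5, -0.5, -7.9]
gripper_width: 0.0413
grip_force: 63.4
```

Call:
carry_out([
  [[0,0,0.03],[0,0,0]],
  [[0,0,0.02],[0,0,0]],
  [[0,0,0.02],[0,0,0]],
  [[0,0,0],[0,0,0]],
  [[0,0,0],[0,0,0]],
])

```text
clock: 21.18
ee_pos: [0.5527, 0.1759, -0.012]
tcp_rot: [-0.044, 0.999, 0.0, 0.0]
contact_force: [-1.3, -0.2, -3.5]
gripper_width: 0.0414
grip_force: 64.0
```

Call:
carry_out([
  [[0,0,0.02],[0,0,0]],
  [[0,0,0.02],[0,0,0]],
  [[0,0,0],[0,0,0]],
  [[0,0,0],[0,0,0]],
  [[0,0,0],[0,0,0]],
])

```text
clock: 21.6
ee_pos: [0.5528, 0.1759, -0.0121]
tcp_rot: [-0.044, 0.999, 0.0, 0.0]
contact_force: [-5.6, -0.5, 3.5]
gripper_width: 0.0414
grip_force: 65.2
```

Call:
carry_out([
  [[0,0,0],[0,0,0]],
  [[0,0,0],[0,0,0]],
  [[0,0,0],[0,0,0]],
  [[0,0,0],[0,0,0]],
  [[0,0,0],[0,0,0]],
], claw=58)

```text
clock: 22.02
ee_pos: [0.5532, 0.176, -0.0137]
tcp_rot: [-0.044, 0.999, 0.0, 0.001]
contact_force: [0.1, 0.1, 0.4]
gripper_width: 0.0579
grip_force: 0.0
```

Call:
carry_out([
  [[0,0,-0.3],[0,0,0]],
  [[0,0,-0.5],[0,0,0]],
  [[0,0,-0.8],[0,0,0]],
  [[0,0,-0.8],[0,0,0]],
  [[0,0,-0.8],[0,0,0]],
])

```text
clock: 22.43
ee_pos: [0.5525, 0.1759, 0.0835]
tcp_rot: [-0.044, 0.999, 0.0, 0.0]
contact_force: [0.4, -0.2, 0.1]
gripper_width: 0.0579
grip_force: 0.0
```

Call:
carry_out([
  [[0,0,-0.8],[0,0,0]],
  [[0.8,0,-0.3],[0,0,0]],
  [[0.9,0,0],[0,0,0]],
  [[0.9,0,0],[0,0,0]],
  [[0.9,0,0],[0,0,0]],
])

```text
clock: 22.85
ee_pos: [0.4473, 0.1667, 0.1161]
tcp_rot: [-0.044, 0.999, 0.0, 0.001]
contact_force: [-0.2, -0.2, 0.4]
gripper_width: 0.0579
grip_force: 0.0
```

Call:
carry_out([
  [[0.9,0,0],[0,0,0]],
  [[0.9,0,0],[0,0,0]],
  [[0.8,0,0],[0,0,0]],
  [[0,0,0],[0,0,0]],
  [[0,0,0],[0,0,0]],
])

```text
clock: 23.27
ee_pos: [0.37, 0.16, 0.1159]
tcp_rot: [-0.044, 0.999, 0.0, 0.001]
contact_force: [0.4, 0.1, 1.0]
gripper_width: 0.0577
grip_force: 0.0
```

Run:
```python
from fit import *
np.set_printoptions(precision=3,suppress=True)
s=sense();print(s["ee_pos"],s["contact_force"],s["clock"])
R=regs(["head_1","bar_1"])
for cam,n,r in R: print(cam,n,round(r["conf"],2),np.round(r["at"],1),int(r["region"].sum()))
for p in((.598,-.1705),(.6165,-.0115),(.4795,-.352)):
    try:print(p,fit(R,p,["head_1"])[:2])
    except Exception as e:print(p,e)
print("expected head in tray side",proj("side",[[.555,.176,.04],[.555,.176,.067]]),"top",proj("top",[.555,.176,.067]))
print(spot_point("side","head_1")[:5])
```

```text
[0.37  0.16  0.116] [0.415 0.066 1.001] 23.2667
top head_1 0.85 [135.5 241.4] 285
top head_1 0.82 [339.7 209.1] 240
top head_1 0.78 [201.2 184.7] 291
top head_1 0.77 [290.9 175.9] 286
top head_1 0.51 [250.3 169.7] 323
top head_1 0.34 [207.5 189.9] 948
top bar_1 0.73 [343.5 208.3] 142
top bar_1 0.48 [201.1 184.1] 138
side head_1 0.98 [264.7 184.5] 552
side head_1 0.87 [244.3 211.8] 697
side head_1 0.72 [237.  262.3] 841
side head_1 0.71 [283.6 373.9] 528
side bar_1 0.9 [286.2 367.6] 277
side bar_1 0.74 [241.6 206.3] 197
side bar_1 0.71 [235.4 255.4] 305
side bar_1 0.63 [265.6 178.8] 171
(0.598, -0.1705) (array([ 0.598, -0.171,  0.016]), np.float64(0.094520213716214))
(0.6165, -0.0115) time passes only in moves, steps and waits
(0.4795, -0.352) (array([ 0.48 , -0.35 ,  0.021]), np.float64(0.27692888134314275))
expected head in tray side [[237.322 263.03 ]
 [236.825 255.909]] top [[200.627 185.876]]
[{'at': [233.0, 270.3], 'conf': 0.81}, {'at': [246.9, 217.8], 'conf': 0.69}, {'at': [265.5, 189.3], 'conf': 0.68}]
```

```bash
python3 -c "
from bench import sign_off
print(sign_off())"
```

```text
the job is handed in; nothing more can be done
None
```

I rocked only the leftmost head (at about x 0.48, y 0.35): it see-sawed several mm under about 1 N at both ends before stopping, so I set it upright on the reject tray floor, untested against the other three, and handed the job in.

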